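# Open the fume hood sash to its mark and slide the washed caps in to dry

### The arm

A 7-joint arm with a two-finger parallel gripper is mounted at the origin on a cart in front of the work surface, level with it; the furniture and walls round the work are solid. World frame = base frame: x ahead of the robot, y to its left, z up, the work surface at z = 0. Lengths are in m, angles in rad, forces in N, time in s.
With the tool pointing down it reaches from about 0.4 to 0.85 m from the base axis. Payload 4.4 kg.
Tool frame: the origin (TCP) lies at the very end of the fingers, on their centre line; the grasp point (between the pads) lies 19 mm behind it (robot.hold_point_z is the distance from the TCP to the grasp point, in m); z points along the fingers, y is the line along which they close (so a half turn about z gives the same grasp; the last joint's range is limited). The gripper opens to 94 mm and grips with 3 to 60 N. Pads are 16 mm wide; open, the fingers measure 119 mm over their backs; the gripper's body (75 mm by 177 mm) begins 78 mm behind the grasp point.
Start: joints at [-1.202, 0.628, 0.038, 1.517, -0.027, 0.996, -0.02], TCP at [0.274, 0.59, 0.205] pointing down, gripper open.
Joint ranges: [-3.06, 3.06], [-0.37, 2.12], [-1.25, 1.32], [0.18, 2.47], [-1.1, 4.24], [0.23, 1.98], [-2.94, 2.94]. Speed limits (rad/s): [2.57, 2.57, 3.14, 3.14, 3.14, 3.14, 3.14].

### API

Orientations are given as [roll, pitch, yaw] about the fixed x, y, z axes, in that order (R = Rz(yaw) Ry(pitch) Rx(roll)).
In Python, from plant import robot, viewer, ticket, boxes_of, mark_of gives the robot as it stands.
- The arm moves only by the shell command python3 -m pendant 'ROWS'. ROWS is JSON, one flat list of numbers, 7 for each row, row after row: the shift along the tool's x, y, z in units of 25 mm (1.0 is 25 mm), then the turn, a rotation vector about the tool's x, y, z in units of 8 degrees (1.0 is 8 degrees), then the finger opening in mm, from 0 to 94. In form: [dx, dy, dz, wx, wy, wz, jaw, dx, dy, dz, wx, wy, wz, jaw, ...]. A call has 1 to 12 rows; each row shifts and turns the commanded pose from where the row before left it, along the tool's axes as they then stand; what a row does not reach is not made up. A row lasts 1/10 s, in which the tool goes at most 50 mm and 8.59 degrees, less where a joint would pass 70% of its speed; a pose out of reach is approached as far as the arm can. A call is refused whole if a number of a shift passes 1 or a number of a turn 1, either way. A call with a gripper value outside its range is refused whole. The fingers move at their own pace and stop on an object; the grip force is fixed at half the most. Time passes only in rows, so rows that do not move let the fingers close. It gives the time, the measured TCP pose, the force, the opening and the grip force at its end, in the units of the state.
- robot.get_obs(): the state, without advancing time (a new reading comes with each control period).
- viewer.capture(name): name is "side" or "top" or "wrist"; returns a dict with "image" (480x640x3 uint8, blue, green, red), "depth" (480x640 float32, m along the optical axis (not along the pixel's ray), 0 where there is no reading), "camera_matrix" (3x3 intrinsics, pixels), "view" (4x4, takes a point from world to camera coordinates); the wrist camera has in their place "T_tool_cam" (4x4, takes a point from camera to tool coordinates, whose origin is the TCP and whose axes are the flange's). Camera axes: x right, y down, z forward; pixel columns grow to the right and rows downward; lengths in m; the calibration is good to about 2 mm. A picture is of the moment at which its call begins: read the wrist's pose just before it.
- ticket.close_job(): hands the job in; it is judged then, once.
Trained networks look in the newest picture that a camera, given by its name, has taken for a name from the list of things; names that differ only in an ending like _2 or _b are one class to them, and where a whole thing is asked for, a point or a joint stands for the part that bears it (a point fixed in the world has none). Each returns a list of dicts, best first, with "confidence" (0 to 1); they miss things now and then, are a little off and sometimes report something else, mostly with a low value. They report only what shows in the picture. A call takes as long as a camera call.
- boxes_of(label, camera): "box" ([left, top, right, bottom] as shares, 0 to 1, of the picture: columns of its width, rows of its height, round what is visible of it).
- mark_of(label, camera): "centre" ([column, row] as shares, 0 to 1, of the picture: columns of its width, rows of its height: a listed point, or the origin of a listed thing).
The state is a dict: "time_s": time; "joint_positions": joint angles; "qvel": joint speeds; "joint_torque": joint torques, N m; "eef_pos": TCP position; "ee_rot": TCP orientation; "ft_force": force on the tool from outside, world axes, zero at the start; "wrist_torque": the same for the moment, N m; "gripper_width": finger opening in m; "finger_force": force on a finger pad.
Only numpy, scipy, OpenCV 4.12 (cv2) and the standard library are available. Lean on these libraries where they do the work, as an engineer would, in place of code of your own. Each camera call takes 0.05 s, during which the arm holds its last target. There are 200 camera calls.

### The job

Put the freshly washed stick caps under the fume hood to dry, without grasping or lifting anything: with the fingertips under its lip, push the hood's sliding window up until its red pointer stands inside the green mark on the right-hand post. Then push the round parts tray with the caps across the mat, through the opening, until the whole tray is behind the hood's front feet. The caps stay in the tray, the window stays at the mark, the green mark stays where it is, and the bottle, the tweezers and the gamepad shell beside the hood are not disturbed.

Things in the scene. Friction and masses are not known exactly. Their poses are not given: they have to be found in the camera images.
- hood: fume hood 400 mm wide, 405 high, fixed; place and yaw vary. Origin: table level under its middle; x into the hood, y to its left. Front feet at x -160 mm, back wall x +150, side walls y +-197. Its front slopes up from x -160, z 0 along (x 0.574, z 0.819); guide posts at y +-184 stand 12 mm proud; fixed pane above 235 mm of slope. Fixed 2 mm mat: x -335 to +165, y +-165. Tube d 34 at x 118, y -222
- sash (a joint): sliding window: travel up the slope in m, 0 = closed (start), 0.15 = upper stop. Counterweighted: about 2 N moves it either way and it stays where it is left. Closed, its bottom edge is 12 mm above the table, so the tray cannot pass under it; its finger lip is described at lip
- lip (a point): middle of the outer lower edge of the window's finger lip: 300 mm long along the hood's y (150 each side), 5 mm thick, 26 mm deep, standing square out of the bottom rail. The rail's face is 26 mm behind this point along the hood's (x 0.819, z -0.574); the rail reaches 45 mm down the slope from the lip. Closed, this point is about 66 mm above the table. Site z axis: up the slope
- pointer (a point): tip of the flat red pointer at the right-hand end of the lip; it moves with the window, in front of the right-hand post
- mark (a point): middle of the green clip on the right-hand post (30 mm wide, 16 high along the slope), at the depth of the pointer's tip: both points coincide when the window is exactly at the mark. Its height varies: 60 to 135 mm of window travel. About 8 N would shove the clip along the post; do not
- tray: round steel parts tray, 111 mm in diameter, 24 mm high, about 0.27 kg, loose on the mat before the hood; upright outward-sloping rim. Origin at the centre of its underside
- cap_0: yellow-green thumbstick cap, 25 mm in diameter, 19 mm high, loose in the tray; origin at the centre of its underside
- cap_1: black thumbstick cap, same size, loose in the tray
- cap_2: yellow-green thumbstick cap, same size, loose in the tray
- bottle: white solvent pump bottle with a blue collar, 56 mm in diameter, 132 mm high, loose, at the right of the hood's front; origin at the centre of its underside; leave it alone
- tweezers: steel tweezers, 120 mm long (along their y), 9 mm high, loose, at the left of the mat; leave them alone
- shell: cream gamepad back shell, 90 x 134 x 47 mm, loose, at the right of the hood; leave it alone

How it is judged:
By the outcome, as a careful person would: the job done as asked, in the order asked, and still so for the second after the job is handed in, with the robot touching nothing.
It also fails if it takes over 50 s, if anything falls off the work surface, if the arm or the gripper's body presses on something with over 40 N, if the wrist force passes 120 N, or if a joint passes its speed limit or range.

## Working session

There is one attempt and no reset: what is moved stays moved. The work goes in short steps, Python scripts to look and compute and a shell command to move; the robot and the scene stay as the last step left them, time stands still between calls to the robot, and variables do not carry over. Pictures are saved under pics/ and viewed, at most 10 in all, crops included, and the job is handed in when it is done.

```bash
mkdir -p pics; ls; cat > h.py <<'E'
import numpy as np, cv2
from plant import robot, viewer, ticket, boxes_of, mark_of
from scipy.spatial.transform import Rotation as R
def cap(n):
    o=robot.get_obs(); c=viewer.capture(n); K=np.array(c["camera_matrix"])
    if n=="wrist":
        T=np.eye(4);T[:3,:3]=R.from_euler('xyz',o["ee_rot"]).as_matrix();T[:3,3]=o["eef_pos"]
        W=T@np.array(c["T_tool_cam"])
    else: W=np.linalg.inv(np.array(c["view"]))
    return c,K,W
def px(c,K,W,u,v,k=2):
    u0,v0=int(round(u)),int(round(v)); d=c["depth"][max(0,v0-k):v0+k+1,max(0,u0-k):u0+k+1]; d=d[d>0]
    if len(d)==0: return None
    z=np.median(d); p=z*np.linalg.inv(K)@[u,v,1]; return W[:3,:3]@p+W[:3,3]
def ray(K,W,u,v):
    d=W[:3,:3]@np.linalg.inv(K)@[u,v,1]; return W[:3,3],d/np.linalg.norm(d)
def tri(a,b):
    (p,d),(q,e)=a,b; A=np.stack([d,-e],1); s=np.linalg.lstsq(A,q-p,rcond=None)[0]
    x=p+s[0]*d;y=q+s[1]*e; return (x+y)/2,np.linalg.norm(x-y)
def project(K,W,p):
    q=np.linalg.inv(W)@np.append(p,1); r=K@q[:3]; return r[:2]/r[2]
E
cat > look.py <<'E'
from h import *
np.set_printoptions(precision=4,suppress=True)
rays={}
for n in ["side","top"]:
    c,K,W=cap(n); cv2.imwrite(f"pics/{n}0.png",c["image"]); print(n,"cam at",W[:3,3])
    for l in ["hood","lip","pointer","mark","tray","cap_0","cap_1","bottle","tweezers","shell"]:
        for m in mark_of(l,n)[:3]:
            u,v=m["centre"][0]*640,m["centre"][1]*480
            print(l,round(m["confidence"],2),round(u),round(v),px(c,K,W,u,v))
            if m["confidence"]>.4: rays.setdefault(l,{}).setdefault(n,ray(K,W,u,v))
for l,r in rays.items():
    if len(r)==2: print("TRI",l,*tri(r["side"],r["top"]))
print(robot.get_obs())
E
python3 look.py
```

```text
pics
side cam at [0.2897 0.9744 0.4968]
lip 0.83 319 278 [0.5696 0.3282 0.0464]
pointer 0.92 366 237 [0.5663 0.0563 0.0001]
mark 0.44 348 207 [0.5781 0.1547 0.1144]
tray 0.84 353 332 [0.475  0.409  0.0107]
cap_0 0.73 359 340 [0.4589 0.4252 0.0126]
cap_0 0.53 343 327 [0.4914 0.4106 0.0167]
cap_0 0.5 359 324 [0.4722 0.3869 0.0132]
cap_1 0.73 359 340 [0.4589 0.4252 0.0126]
cap_1 0.53 343 327 [0.4914 0.4106 0.0167]
cap_1 0.5 359 324 [0.4722 0.3869 0.0132]
bottle 0.59 397 251 [0.4769 0.1181 0.0128]
tweezers 0.52 265 409 [0.5364 0.5965 0.0005]
shell 0.66 350 222 [0.5658 0.1721 0.09  ]
top cam at [0.4242 0.2742 1.4376]
hood 0.65 290 181 [0.6707 0.3279 0.1796]
lip 0.6 279 240 [0.5587 0.3575 0.0625]
pointer 0.8 361 250 [0.5362 0.1717 0.0438]
mark 0.65 367 232 [0.5713 0.1604 0.0959]
mark 0.47 269 280 [0.4696 0.3845 0.0267]
tray 0.76 261 278 [0.4754 0.4036 0.0082]
tray 0.4 271 283 [0.4634 0.3795 0.0262]
cap_0 0.5 253 288 [0.4519 0.4213 0.0228]
cap_0 0.43 257 268 [0.4978 0.4131 0.0267]
cap_0 0.42 268 281 [0.4683 0.3867 0.0252]
cap_1 0.5 253 288 [0.4519 0.4213 0.0228]
cap_1 0.43 257 268 [0.4978 0
[... 460 characters left out ...]
 cap_1 [0.4556 0.4234 0.0117] 0.007223328081464902
TRI bottle [ 0.4858  0.0872 -0.0048] 0.0042524607696235546
TRI shell [0.6261 0.0123 0.0087] 0.00996013184894842
{'time_s': 1.1, 'joint_positions': array([-1.2018,  0.6284,  0.0385,  1.5174, -0.027 ,  0.9963, -0.02  ]), 'qvel': array([-0.0005,  0.0007,  0.0002,  0.001 ,  0.    , -0.0001,  0.0007]), 'joint_torque': array([  0.0004, -54.9611,   1.1429, -18.6944,  -0.0524,   0.0156,
         0.    ]), 'eef_pos': array([0.2738, 0.5895, 0.2055]), 'ee_rot': array([ 3.1416, -0.    ,  2.7068]), 'ft_force': array([-0.2813, -0.6572, -0.4048]), 'wrist_torque': array([-0.0148,  0.0213, -0.0286]), 'finger_force': 0.0, 'gripper_width': 0.09341571120523033}
```

View pictures.

View pics/side0.png

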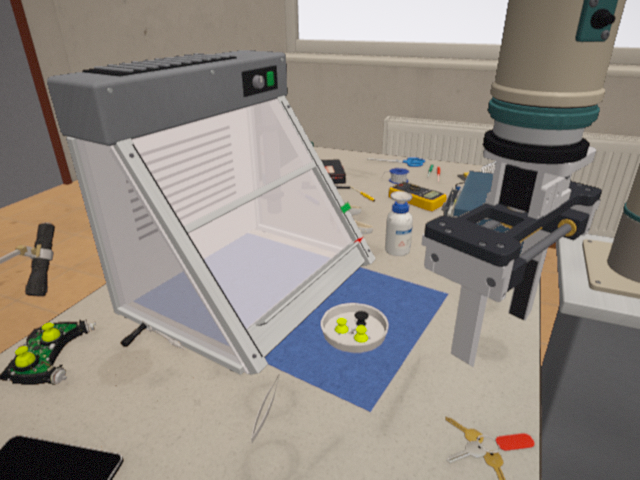

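View pics/top0.png

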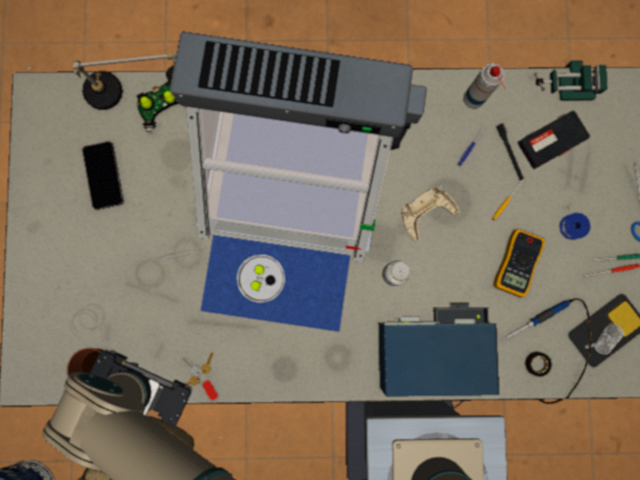

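```bash
cat > m.py <<'E'
from h import *
np.set_printoptions(precision=4,suppress=True)
C={n:cap(n) for n in ["side","top"]}
c,K,W=C["top"]
hsv=cv2.cvtColor(c["image"],cv2.COLOR_BGR2HSV)
m=cv2.inRange(hsv,(105,130,60),(125,255,255)); m[:225]=0; m[:, :190]=0; m[:,365:]=0; m=cv2.morphologyEx(m,cv2.MORPH_CLOSE,np.ones((25,25)))
m=cv2.morphologyEx(m,cv2.MORPH_OPEN,np.ones((5,5)))
ct=max(cv2.findContours(m,0,2)[0],key=cv2.contourArea)
b=cv2.boxPoints(cv2.minAreaRect(ct))
P=[]
for u,v in b:
    o,d=ray(K,W,u,v); P.append((o+d*(0.002-o[2])/d[2])[:2])
P=np.array(P); print(b,P,"sides",np.linalg.norm(P-np.roll(P,-1,0),axis=1))
i=np.argsort(P[:,0])[:2]; f=P[i]; e=f[np.argmax(f[:,1])]-f[np.argmin(f[:,1])]; yaw=np.arctan2(-e[0],e[1]); print("yaw",np.degrees(yaw))
mid=f.mean(0); xh=np.array([np.cos(yaw),np.sin(yaw)]); print("hood origin",mid+0.335*xh)
rays={}
for n,(c,K,W) in C.items():
    hsv=cv2.cvtColor(c["image"],cv2.COLOR_BGR2HSV); roi=np.zeros((480,640),np.uint8)
    if n=="side": roi[190:255,330:380]=255
    else: roi[215:260,340:385]=255
    for l,ms in dict(mark=cv2.inRange(hsv,(45,100,50),(80,255,255)),pointer=cv2.inRange(hsv,(0,120,80),(8,255,255))|cv2.inRange(hsv,(172,120,80),(180,255,255))).items():
        v,u=np.nonzero(ms&roi); 
        if len(u): print(n,l,len(u),u.mean(),v.mean(),(u.min(),u.max(),v.min(),v.max())); rays.setdefault(l,{})[n]=ray(K,W,u.mean(),v.mean())
for l,r in rays.items(): print(l,*tri(r["side"],r["top"]))
E
python3 m.py
```

```text
[[201.2917 309.6828]
 [212.5987 234.9309]
 [349.196  255.5927]
 [337.889  330.3445]] [[0.4028 0.545 ]
 [0.5786 0.5196]
 [0.5255 0.1962]
 [0.3507 0.2257]] sides [0.1776 0.3277 0.1772 0.3235]
yaw -9.267417295220216
hood origin [0.7074 0.3314]
side mark 60 345.23333333333335 207.41666666666666 (np.int64(341), np.int64(350), np.int64(203), np.int64(212))
side pointer 17 358.6470588235294 239.41176470588235 (np.int64(355), np.int64(361), np.int64(238), np.int64(241))
top mark 76 367.5131578947368 226.53947368421052 (np.int64(360), np.int64(374), np.int64(221), np.int64(230))
top pointer 36 352.0 247.5 (np.int64(346), np.int64(358), np.int64(246), np.int64(249))
mark [0.5812 0.1612 0.1156] 0.0008494964176996766
pointer [0.5397 0.193  0.0649] 0.0007802586277727261
```

```bash
python3 - <<'E'
import cv2
a=cv2.imread('pics/side0.png')[185:275,320:420]; b=cv2.imread('pics/top0.png')[210:270,330:400]
cv2.imwrite('pics/crop1.png',cv2.hconcat([cv2.resize(a,(400,360),interpolation=2),cv2.resize(b,(400,360),interpolation=2)]))
E
```

```text
(no output)
```

View pics/crop1.png

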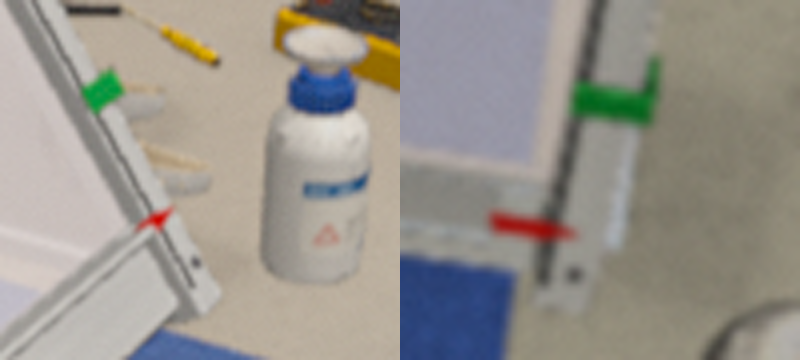

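```bash
python3 -m pendant '[-0.95,-0.5,0,0,0,0,0,-0.95,-0.5,0,0,0,0,0,-0.95,-0.5,0,0,0,0,0,-0.95,-0.5,0,0,0,0,0,-0.95,-0.5,0,0,0,0,0,-0.95,-0.5,0,0,0,0,0,-0.95,-0.5,0,0,0,0,0,-0.95,-0.5,0,0,0,0,0,-0.95,-0.5,0,0,0,0,0,-0.95,-0.5,0,0,0,0,0,-0.95,-0.5,0,0,0,0,0,-0.95,-0.5,0,0,0,0,0]'
python3 -m pendant '[0,0,0,0,0,-1,0,0,0,0,0,0,-1,0,0,0,0,0,-1,0,0,0,0,0,-0.9,0,0,0,0,0,-0.9,0,0,0,0,0,-0.9,0,0,0,0,0,-0.9,0,0,0,0,0,-0.9,0,0,0,0,0,-0.9,0,0]'
```

```text
time_s: 2.4
eef_pos: [0.4697, 0.3326, 0.2056]
ee_rot: [3.141, 0.0, 2.707]
ft_force: [0.7, 0.1, 0.7]
gripper_width: 0.0018
finger_force: 0.0validation failed for argument at $...
```

```bash
python3 -m pendant '[0,0,0,0,0,-1,0, 0,0,0,0,0,-1,0, 0,0,0,0,-1,0,0, 0,0,0,0,-1,0,0, 0,0,0,0,-1,0,0, 0,0,0,0,-1,0,0, 0,0,0,0,-1,0,0, 0,0,0,0,-1,0,0, 0,0,0,0,-0.9,0,0, 0,0,0,0,0,0,0]'
cat > go.py <<'E'
import sys; from h import *
np.set_printoptions(precision=3,suppress=True)
a=np.radians(-8.5); xh=np.array([np.cos(a),np.sin(a),0]); yh=np.array([-xh[1],xh[0],0]); z=np.array([0,0,1])
u=.574*xh+.819*z; n=.819*xh-.574*z; lip=np.array([.5577,.357,.0665])
def go(*ts):
    o=robot.get_obs(); p=np.array(o["eef_pos"]); M=R.from_euler('xyz',o["ee_rot"]).as_matrix()
    print("tool axes in hood (x,y,z rows=tool x,y,z)\n",(np.stack([xh,yh,z])@M).T)
    for t in ts:
        print("to",t,"tool-axis units",M.T@(t-p)/.025); p=t
if __name__=="__main__":
    b=lip-.04*yh-.022*u
    go(b-.06*n, b+.014*n, b+.014*n+.012*u)
E
python3 go.py
```

```text
time_s: 3.4
eef_pos: [0.4738, 0.3295, 0.1972]
ee_rot: [-3.112, 0.765, 2.997]
ft_force: [-0.3, 0.1, -0.4]
gripper_width: 0.0003
finger_force: 0.0
tool axes in hood (x,y,z rows=tool x,y,z)
 [[-0.722 -0.003 -0.692]
 [ 0.017  1.    -0.021]
 [ 0.692 -0.027 -0.721]]
to [0.491 0.327 0.083] tool-axis units [2.67  0.094 3.774]
to [0.551 0.318 0.04 ] tool-axis units [-0.573  0.077  2.903]
to [0.557 0.317 0.05 ] tool-axis units [-0.471 -0.004 -0.093]
```

```bash
python3 -m pendant '[0,0,0,0,0,0,0, 0,0,0,0,0,0,0]'; python3 -c "
from h import *
print(np.round(robot.get_obs()['joint_positions'],3))"
```

```text
time_s: 3.6
eef_pos: [0.477, 0.3278, 0.1997]
ee_rot: [-3.122, 0.764, 2.982]
ft_force: [-0.3, 0.3, 0.4]
gripper_width: 0.0005
finger_force: 0.0
[-1.638  0.675  0.819  2.213  1.093  0.258 -0.659]
```

```bash
python3 -m pendant '[0.7,0,0.9,0,0,0,0, 0.7,0,0.9,0,0,0,0, 0.7,0,0.9,0,-0.5,0,0, 0.7,0,0.9,0,-0.5,0,0, 0,0,0,0,0,0,0]'; python3 go.py
```

```text
time_s: 4.1
eef_pos: [0.4862, 0.3201, 0.1251]
ee_rot: [-3.095, 0.851, 2.995]
ft_force: [-0.0, -0.1, -0.6]
gripper_width: 0.0002
finger_force: 0.0
tool axes in hood (x,y,z rows=tool x,y,z)
 [[-0.659 -0.001 -0.752]
 [ 0.034  0.999 -0.031]
 [ 0.751 -0.046 -0.659]]
to [0.491 0.327 0.083] tool-axis units [1.177 0.341 1.204]
to [0.551 0.318 0.04 ] tool-axis units [-0.321  0.134  2.94 ]
to [0.557 0.317 0.05 ] tool-axis units [-0.477 -0.003 -0.052]
```

```bash
python3 -m pendant '[0.3,0.1,0.3,0,0,0,0, 0.4,0.2,0.4,0,0,0,0, 0.4,0,0.4,0,0,0,0, 0,0,0,0,0,0,0]'; python3 go.py
```

```text
time_s: 4.5
eef_pos: [0.4914, 0.326, 0.089]
ee_rot: [-3.099, 0.853, 2.989]
ft_force: [-0.4, -0.3, -0.3]
gripper_width: 0.0002
finger_force: 0.0
tool axes in hood (x,y,z rows=tool x,y,z)
 [[-0.657  0.003 -0.753]
 [ 0.036  0.999 -0.028]
 [ 0.753 -0.045 -0.657]]
to [0.491 0.327 0.083] tool-axis units [0.204 0.025 0.133]
to [0.551 0.318 0.04 ] tool-axis units [-0.314  0.134  2.941]
to [0.557 0.317 0.05 ] tool-axis units [-0.477 -0.001 -0.051]
```

```bash
python3 - <<'E'
from go import *
c,K,W=cap("wrist"); im=c["image"].copy(); cv2.imwrite("pics/w1.png",im); print(W[:3,3])
for l in ["lip","pointer","mark"]:
    for m in mark_of(l,"wrist")[:2]:
        q=m["centre"]; print(l,round(m["confidence"],2),q[0]*640,q[1]*480,px(c,K,W,q[0]*640,q[1]*480))
print("lip proj",project(K,W,lip),project(K,W,lip-.04*yh),project(K,W,lip-.15*yh))
E
```

```text
[0.315 0.361 0.155]
lip 0.71 387.00800000000004 291.6 [0.559 0.355 0.066]
pointer 0.94 120.57600000000001 286.08 [0.545 0.164 0.059]
pointer 0.52 469.696 155.088 [0.488 0.404 0.015]
lip proj [390.357 292.055] [329.867 291.14 ] [167.793 288.69 ]
```

View pics/w1.png

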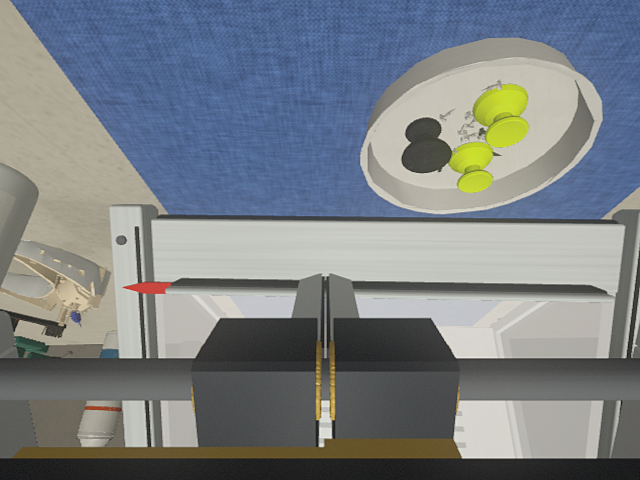

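```bash
python3 -m pendant '[0.2,0.03,0.13,0,0,0,0, -0.08,0.03,0.74,0,0,0,0, -0.08,0.03,0.74,0,0,0,0, -0.08,0.03,0.74,0,0,0,0, -0.08,0.03,0.7,0,0,0,0, 0,0,0,0,0,0,0]'; python3 go.py
```

```text
time_s: 5.3
eef_pos: [0.5509, 0.3169, 0.0404]
ee_rot: [-3.098, 0.855, 2.99]
ft_force: [-1.0, -0.1, -0.7]
gripper_width: 0.0001
finger_force: 0.0
tool axes in hood (x,y,z rows=tool x,y,z)
 [[-0.656  0.002 -0.755]
 [ 0.036  0.999 -0.028]
 [ 0.754 -0.046 -0.655]]
to [0.491 0.327 0.083] tool-axis units [ 0.313 -0.11  -2.954]
to [0.551 0.318 0.04 ] tool-axis units [-0.307  0.135  2.941]
to [0.557 0.317 0.05 ] tool-axis units [-0.477 -0.001 -0.05 ]
```

```bash
python3 -m pendant '[-0.3,0,-0.03,0,0,0,0, -0.3,0,-0.03,0,0,0,0, -0.3,0,-0.03,0,0,0,0, -0.3,0,-0.03,0,0,0,0, -0.3,0,-0.03,0,0,0,0, -0.3,0,-0.03,0,0,0,0, -0.3,0,-0.03,0,0,0,0, -0.2,0,-0.02,0,0,0,0, -0.1,0,-0.01,0,0,0,0, 0,0,0,0,0,0,0]'
cat > pm.py <<'E'
from go import *
import sys
cs=sys.argv[2:]
for n in cs:
    c,K,W=cap(n); im=c["image"]; cv2.imwrite(f"pics/{sys.argv[1]}_{n}.png",im)
    for l in ["lip","pointer","mark"]:
        for m in mark_of(l,n)[:2]:
            q=m["centre"]; print(n,l,round(m["confidence"],2),np.array([q[0]*640,q[1]*480]),px(c,K,W,q[0]*640,q[1]*480))
E
python3 pm.py p1 wrist side top; python3 go.py | head -4
```

```text
time_s: 6.3
eef_pos: [0.5849, 0.3132, 0.0908]
ee_rot: [-3.101, 0.857, 2.99]
ft_force: [-0.2, 0.6, -0.2]
gripper_width: 0.0005
finger_force: 0.0
wrist lip 0.88 [401.6   320.784] [0.49  0.349 0.133]
wrist pointer 0.8 [ 33.088 311.52 ] [0.573 0.159 0.101]
wrist mark 0.62 [ 37.376 348.   ] [0.582 0.161 0.118]
side lip 0.75 [306.176 252.576] [0.598 0.32  0.088]
side mark 0.62 [349.376 206.784] [0.516 0.323 0.194]
top lip 0.8 [282.88  228.096] [0.586 0.349 0.063]
top lip 0.74 [292.096 183.216] [0.668 0.323 0.174]
top pointer 0.64 [363.968 232.896] [0.569 0.167 0.095]
top pointer 0.19 [366.592 231.504] [0.572 0.162 0.098]
top mark 0.61 [368.32 232.08] [0.571 0.158 0.097]
tool axes in hood (x,y,z rows=tool x,y,z)
 [[-0.656  0.001 -0.754]
 [ 0.034  0.999 -0.028]
 [ 0.754 -0.044 -0.656]]
```

```bash
python3 - <<'E'
import cv2
a=cv2.imread('pics/p1_wrist.png')[270:390,0:130]
cv2.imwrite('pics/crop2.png',cv2.resize(a,None,fx=5,fy=5,interpolation=2))
E
```

```text
(no output)
```

View pics/crop2.png

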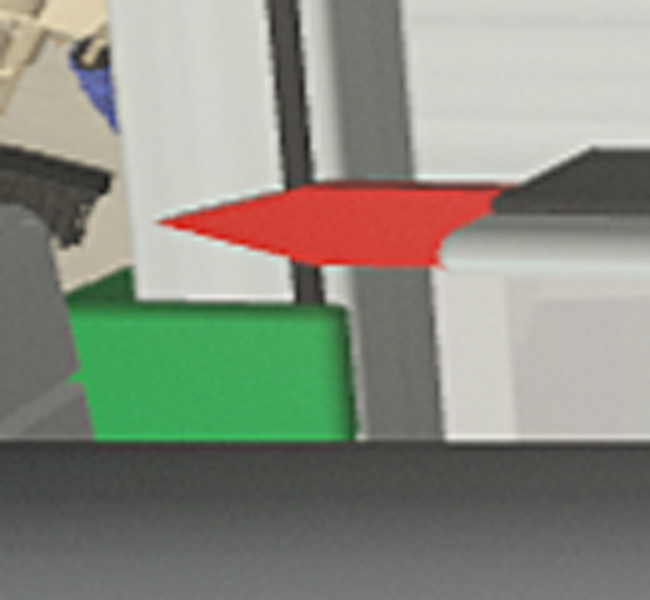

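```bash
python3 - <<'E'
from go import *
c,K,W=cap("wrist")
t=px(c,K,W,38,314.4,1); 
for p in [(31+4,314.4),(45,314.4),(60,314)]:
    q=px(c,K,W,*p,1); print("pointer",q,"u",(q-lip)@u,"n",(q-lip)@n)
for p in [(30,334),(45,334),(60,334),(40,345),(40,355)]:
    q=px(c,K,W,*p,1); print("clip",q,"u",(q-lip)@u,"n",(q-lip)@n)
E
```

```text
pointer [0.573 0.159 0.101] u 0.05381698366126403 n 0.016832971502881884
pointer [0.567 0.173 0.103] u 0.05076497768063226 n 0.008364969934077905
pointer [0.567 0.182 0.103] u 0.050053055098037175 n 0.00734435890007492
clip [0.576 0.158 0.111] u 0.0635162036686431 n 0.013858403521532257
clip [0.578 0.165 0.11 ] u 0.06341705614085653 n 0.014047127504952756
clip [0.579 0.173 0.11 ] u 0.06329902762250794 n 0.01418846516865123
clip [0.58  0.162 0.116] u 0.06922410506589532 n 0.013325633931140047
clip [0.583 0.161 0.12 ] u 0.07471712319086747 n 0.01323280865116699
```

```bash
python3 -m pendant '[-0.2,0,-0.02,0,0,0,0, -0.2,0,-0.02,0,0,0,0, -0.2,0,-0.02,0,0,0,0, -0.17,0,-0.02,0,0,0,0, 0,0,0,0,0,0,0, 0,0,0,0,0,0,0]'; python3 pm.py p2 wrist top
```

```text
time_s: 7.55
eef_pos: [0.5958, 0.3116, 0.1067]
ee_rot: [-3.101, 0.857, 2.99]
ft_force: [-0.2, -0.4, 0.3]
gripper_width: 0.0003
finger_force: 0.0
wrist pointer 0.74 [ 28.992 314.496] [0.581 0.158 0.119]
wrist mark 0.84 [ 33.472 313.2  ] [0.581 0.161 0.118]
top lip 0.81 [281.024 222.72 ] [0.597 0.353 0.075]
top lip 0.64 [365.184 227.28 ] [0.579 0.166 0.116]
top pointer 0.71 [363.008 229.392] [0.575 0.171 0.111]
top mark 0.59 [365.376 232.992] [0.569 0.164 0.094]
```

```bash
python3 - <<'E'
from go import *
a=cv2.imread('pics/p2_wrist.png')[270:390,0:130]
cv2.imwrite('pics/crop3.png',cv2.resize(a,None,fx=5,fy=5,interpolation=2))
c,K,W=cap("wrist"); hsv=cv2.cvtColor(c["image"],cv2.COLOR_BGR2HSV)
g=cv2.inRange(hsv,(45,100,50),(80,255,255)); r=cv2.inRange(hsv,(0,150,120),(8,255,255))
for nm,mk in (("clip",g),("ptr",r)):
    v,uu=np.nonzero(mk[:, :130]); 
    Q=[(px(c,K,W,a,b,0)) for a,b in zip(uu,v)]; Q=np.array([q for q in Q if q is not None])-lip
    print(nm,uu.min(),uu.max(),v.min(),v.max(),"u pct",np.percentile(Q@u,[1,5,50,95,99]),"n",np.percentile(Q@n,[5,50,95]))
E
```

```text
clip 3 66 292 326 u pct [0.063 0.063 0.068 0.077 0.078] n [0.012 0.013 0.015]
ptr 33 100 310 325 u pct [0.067 0.068 0.071 0.075 0.075] n [0.007 0.008 0.009]
```

View pics/crop3.png

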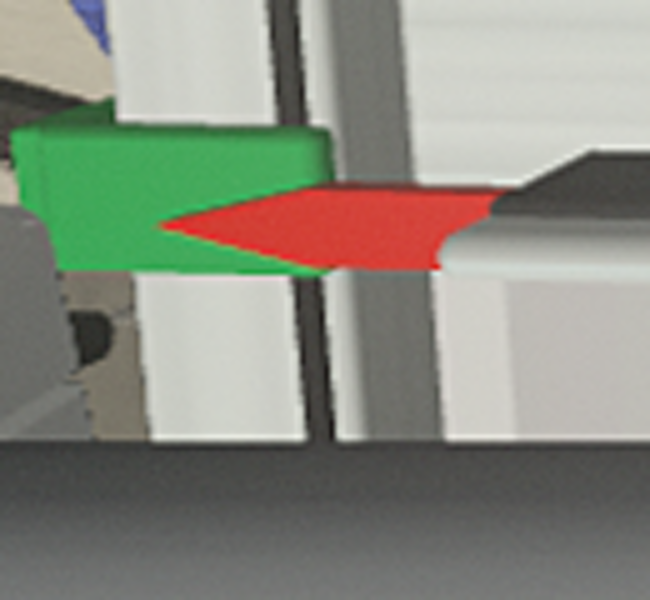

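```bash
python3 -m pendant '[0.2,0,0.02,0,0,0,0, 0.2,0,0,0,0,0,0, 0,0,-0.9,0,0,0,0, 0,0,-1,0,0,0,0, 0,0,-1,0,0,0,0, 0,0,-1,0,0,0,0, 0,0,-1,0,1,0,50, 0,0,-1,0,1,0,50, 0,0.5,-1,0,0,0,50, 0,0.8,-0.5,0,0,0,50, 0,0.8,0,0,0,0,50, 0,0.8,0,0,0,0,50]'
cat > t.py <<'E'
from go import *
O=np.array([.7065,.334,0]); tr=np.array([.4755,.404,0]); yt=(tr-O)@yh
print("tray hood",(tr-O)@xh,yt)
def H(x,y,zz): return O+x*xh+y*yh+zz*z
go(H(-.32,yt,.09),H(-.32,yt,.013),H(-.30,yt,.013),H(-.141,yt,.013))
E
python3 t.py
```

```text
time_s: 9.2
eef_pos: [0.4984, 0.4053, 0.1993]
ee_rot: [-3.099, 0.778, 2.98]
ft_force: [-0.2, -0.6, 0.0]
gripper_width: 0.045
finger_force: 0.0
tray hood -0.23880932321567555 0.035087136464394125
tool axes in hood (x,y,z rows=tool x,y,z)
 [[-0.712  0.01  -0.702]
 [ 0.044  0.999 -0.031]
 [ 0.701 -0.052 -0.712]]
to [0.395 0.416 0.09 ] tool-axis units [ 6.018 -0.233  0.216]
to [0.395 0.416 0.013] tool-axis units [2.162 0.094 2.192]
to [0.415 0.413 0.013] tool-axis units [-0.57   0.035  0.561]
to [0.572 0.39  0.013] tool-axis units [-4.529  0.278  4.456]
```

```bash
python3 -m pendant '[0,0,0,0,1,0.2,50, 0,0,0,0,1,0,50, 0.9,0,0,0,0,0,50, 0.9,0,0,0,0,0,50, 0.9,0,0,0,0,0,50, 0.9,0,0,0,0,0,50, 0.9,0,0,0,0,0,50, 0.9,0,0,0,0,0,50, 0,0,0,0,0,0,50]'; python3 t.py
```

```text
time_s: 10.1
eef_pos: [0.3809, 0.4283, 0.1297]
ee_rot: [-3.12, 0.515, 2.943]
ft_force: [0.0, -0.5, -1.1]
gripper_width: 0.05
finger_force: 0.0
tray hood -0.23880932321567555 0.035087136464394125
tool axes in hood (x,y,z rows=tool x,y,z)
 [[-0.869  0.044 -0.492]
 [ 0.061  0.998 -0.019]
 [ 0.49  -0.046 -0.87 ]]
to [0.395 0.416 0.09 ] tool-axis units [ 0.21  -0.332  1.713]
to [0.395 0.416 0.013] tool-axis units [1.516 0.058 2.68 ]
to [0.415 0.413 0.013] tool-axis units [-0.696  0.049  0.392]
to [0.572 0.39  0.013] tool-axis units [-5.529  0.388  3.119]
```

```bash
python3 -m pendant '[0.34,-0.05,0.87,0,0,-0.45,50, 0.34,-0.05,0.87,0,0,0,50, 0.34,-0.05,0.87,0,0,0,50, 0.34,-0.05,0.87,0,0,0,50, 0.3,-0.05,0.7,0,0,0,50, 0,0,0,0,0,0,50]'; python3 t.py; python3 - <<'E'
from go import *
c,K,W=cap("top")
q=mark_of("tray","top")[0]; print(q, px(c,K,W,q["centre"][0]*640,q["centre"][1]*480))
cv2.imwrite("pics/t1.png",c["image"])
E
```

```text
time_s: 10.7
eef_pos: [0.3985, 0.4127, 0.0192]
ee_rot: [-3.083, 0.515, 3.01]
ft_force: [-0.2, 0.2, 0.1]
gripper_width: 0.0501
finger_force: 0.0
tray hood -0.23880932321567555 0.035087136464394125
tool axes in hood (x,y,z rows=tool x,y,z)
 [[-0.87  -0.015 -0.493]
 [ 0.012  0.999 -0.051]
 [ 0.493 -0.05  -0.869]]
to [0.395 0.416 0.09 ] tool-axis units [-1.266 -0.032 -2.538]
to [0.395 0.416 0.013] tool-axis units [1.518 0.156 2.675]
to [0.415 0.413 0.013] tool-axis units [-0.696  0.01   0.394]
to [0.572 0.39  0.013] tool-axis units [-5.533  0.076  3.135]
{'centre': [0.4066, 0.5792], 'confidence': 0.63} [0.475 0.406 0.009]
```

```bash
python3 -m pendant '[-0.2,0.03,0.3,0,0,0,50, -0.2,0.03,0.25,0,0,0,50, -0.15,0.01,0.09,0,0,0,50, -0.2,0.01,0.115,0,0,0,50, -0.3,0.01,0.17,0,0,0,50, -0.3,0.01,0.17,0,0,0,50, -0.3,0.01,0.17,0,0,0,50, -0.3,0.01,0.17,0,0,0,50, -0.3,0.01,0.17,0,0,0,50, -0.2,0.01,0.115,0,0,0,50, -0.1,0,0.055,0,0,0,50, 0,0,0,0,0,0,50]'; python3 t.py; python3 - <<'E'
from go import *
c,K,W=cap("wrist"); cv2.imwrite("pics/w2.png",c["image"])
for q in mark_of("tray","wrist")[:1]: print(q, px(c,K,W,q["centre"][0]*640,q["centre"][1]*480))
E
```

```text
time_s: 12.0
eef_pos: [0.4755, 0.4051, 0.0135]
ee_rot: [-3.089, 0.515, 3.007]
ft_force: [0.2, -0.2, 0.0]
gripper_width: 0.0503
finger_force: 0.0
tray hood -0.23880932321567555 0.035087136464394125
tool axes in hood (x,y,z rows=tool x,y,z)
 [[-0.87  -0.012 -0.493]
 [ 0.012  0.999 -0.046]
 [ 0.493 -0.046 -0.869]]
to [0.395 0.416 0.09 ] tool-axis units [ 1.314 -0.223 -4.253]
to [0.395 0.416 0.013] tool-axis units [1.518 0.142 2.676]
to [0.415 0.413 0.013] tool-axis units [-0.696  0.01   0.394]
to [0.572 0.39  0.013] tool-axis units [-5.533  0.077  3.134]
{'centre': [0.5123, 0.6896], 'confidence': 0.56} [0.509 0.401 0.015]
```

View pics/w2.png

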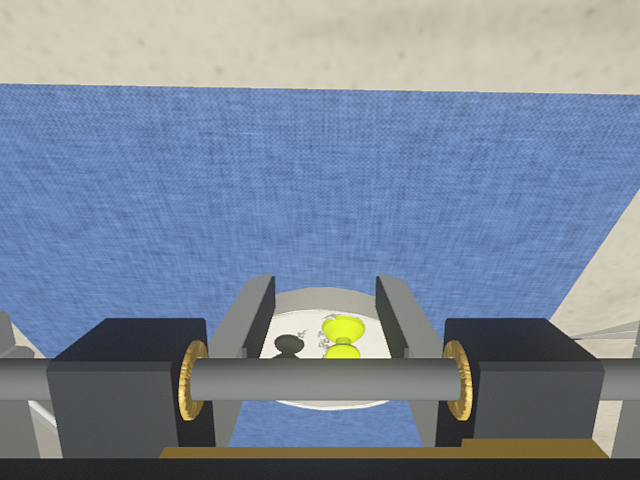

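```bash
python3 -m pendant '[-0.2,0,0.115,0,0,0,50, -0.3,0,0.17,0,0,0,50, -0.3,0,0.17,0,0,0,50, -0.3,0,0.17,0,0,0,50, -0.35,0,0.2,0,0,0,50, -0.35,0,0.2,0,0,0,50, -0.35,0,0.2,0,0,0,50, -0.35,0,0.2,0,0,0,50, -0.3,0,0.17,0,0,0,50, -0.3,0,0.17,0,0,0,50, -0.2,0,0.11,0,0,0,50, -0.1,0,0.06,0,0,0,50]'; python3 t.py; python3 - <<'E'
from t import *
for n in ["top","side"]:
    c,K,W=cap(n); cv2.imwrite(f"pics/e_{n}.png",c["image"])
    for q in mark_of("tray",n)[:2]:
        p=px(c,K,W,q["centre"][0]*640,q["centre"][1]*480); print(n,q,p,"hood",(p-O)@xh,(p-O)@yh)
E
```

```text
time_s: 13.3
eef_pos: [0.5721, 0.3895, 0.0134]
ee_rot: [-3.089, 0.515, 3.007]
ft_force: [-1.8, -0.0, 1.0]
gripper_width: 0.0497
finger_force: 1.0
tray hood -0.23880932321567555 0.035087136464394125
tool axes in hood (x,y,z rows=tool x,y,z)
 [[-0.87  -0.012 -0.493]
 [ 0.012  0.999 -0.046]
 [ 0.493 -0.046 -0.869]]
to [0.395 0.416 0.09 ] tool-axis units [ 4.716 -0.227 -6.188]
to [0.395 0.416 0.013] tool-axis units [1.517 0.141 2.677]
to [0.415 0.413 0.013] tool-axis units [-0.696  0.01   0.394]
to [0.572 0.39  0.013] tool-axis units [-5.534  0.077  3.133]
tray hood -0.23880932321567555 0.035087136464394125
tool axes in hood (x,y,z rows=tool x,y,z)
 [[-0.87  -0.012 -0.493]
 [ 0.012  0.999 -0.046]
 [ 0.493 -0.046 -0.869]]
to [0.395 0.416 0.09 ] tool-axis units [ 4.716 -0.227 -6.188]
to [0.395 0.416 0.013] tool-axis units [1.517 0.141 2.677]
to [0.415 0.413 0.013] tool-axis units [-0.696  0.01   0.394]
to [0.572 0.39  0.013] tool-axis units [-5.534  0.077  3.133]
top {'centre': [0.4208, 0.4512], 'confidence': 0.6} [0.604 0.376 0.123] hood -0.1071537048977413 0.026028335343334097
top {'centre': [0.5713, 0.4754], 'confidence': 0.46} [0.577 0.165 0.114] hood -0.10274718573781469 -0.18612639809571432
side {'centre': [0.4364, 0.634], 'confidence': 0.83} [0.622 0.388 0.013] hood -0.09143402318829844 0.04126222767003608
```

```bash
python3 -m pendant '[-0.2,0,0.115,0,0,0,50, -0.2,0,0.115,0,0,0,50, -0.1,0,0.055,0,0,0,50, 0,0,0,0,0,0,50, 0.3,0,-0.17,0,0,0,50, 0.8,0,-0.46,0,0,0,50, 0.8,0,-0.46,0,0,0,50, 0.8,0,-0.46,0,0,0,50, 0.6,0,-0.9,0,0,0,50, 0,0,-1,0,0,0,50, 0,0,-1,0,0,0,50, 0,0,-1,0,0,0,50]'
python3 - <<'E'
from t import *
for n in ["side","top","wrist"]:
    c,K,W=cap(n); cv2.imwrite(f"pics/f_{n}.png",c["image"])
    for l in ["tray","pointer","mark","bottle"]:
      for q in mark_of(l,n)[:1]:
        a=np.array(q["centre"])*[640,480]; p=px(c,K,W,*a); print(n,l,q["confidence"],a)
        if p is not None: print(p,"hood",(p-O)@xh,(p-O)@yh)
E
```

```text
time_s: 14.7
eef_pos: [0.4477, 0.4134, 0.0919]
ee_rot: [-3.088, 0.515, 3.009]
ft_force: [-0.0, 0.1, 0.3]
gripper_width: 0.0501
finger_force: 0.0
tray hood -0.23880932321567555 0.035087136464394125
tool axes in hood (x,y,z rows=tool x,y,z)
 [[-0.87  -0.014 -0.492]
 [ 0.011  0.999 -0.047]
 [ 0.493 -0.046 -0.869]]
to [0.395 0.416 0.09 ] tool-axis units [ 1.861 -0.225 -0.957]
to [0.395 0.416 0.013] tool-axis units [1.517 0.143 2.677]
to [0.415 0.413 0.013] tool-axis units [-0.696  0.008  0.394]
to [0.572 0.39  0.013] tool-axis units [-5.535  0.067  3.133]
side tray 0.94 [276.608 304.8  ]
[0.623 0.397 0.017] hood -0.09228545901499047 0.05011661606509343
side pointer 0.58 [347.584 206.784]
[0.579 0.155 0.115] hood -0.10014531696378434 -0.19553824087931715
side mark 0.45 [349.696 206.016]
[0.576 0.148 0.114] hood -0.10123236934590374 -0.2027755476385097
side bottle 0.73 [399.68 250.08]
[0.471 0.119 0.016] hood -0.20155889647345868 -0.24743592871296052
top tray 0.57 [271.488 208.896]
[0.623 0.372 0.112] hood -0.08822374385306957 0.024814589703320074
top pointer 0.9 [364.096 225.024]
[0.584 0.169 0.118] hood -0.09687039602462906 -0.18160570821619218
top mark 0.56 [367.808 232.176]
[0.571 0.159 0.095] hood -0.10858224457689589 -0.19325918581765714
top bottle 0.84 [392.576 270.288]
[0.484 0.11  0.126] hood -0.18713691793926163 -0.2547049530603471
wrist tray 0.57 [326.4   347.424]
[0.623 0.382 0.014] hood -0.08932380573955559 0.035238683908954495
wrist pointer 0.68 [ 26.112 447.504]
[0.391 0.353 0.182] hood -0.3146736374557127 -0.028175488439441676
wrist mark 0.68 [ 31.296 451.104]
[0.394 0.352 0.182] hood -0.3121215188255511 -0.028306242109698645
```

View pics/f_side.png

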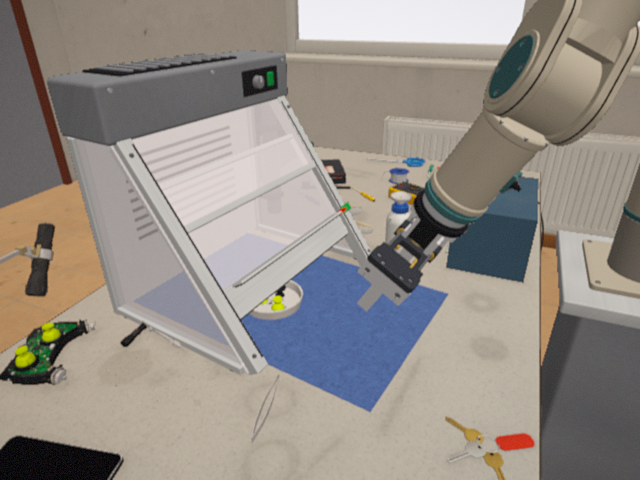

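View pics/f_wrist.png

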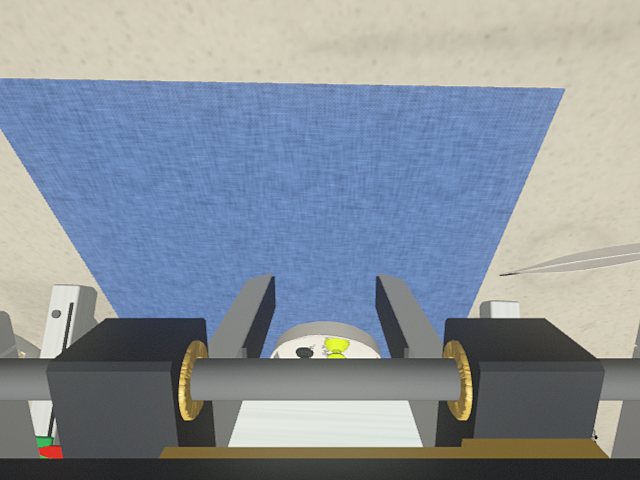

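```bash
python3 -m pendant '[0,-0.8,-1,0,0,0,50, 0,-0.8,-1,0,0,0,50, 0,-0.8,-1,0,-1,0,50, 0,-0.8,-0.5,0,-1,0,50, 0,-0.5,0,0,-1,0,50, 0,0,0,0,0,0,50]'
python3 - <<'E' | grep -v "^to\|\[\[\|^ \["
from t import *
c,K,W=cap("wrist"); im=c["image"]; hsv=cv2.cvtColor(im,cv2.COLOR_BGR2HSV); print(W[:3,3])
g=cv2.inRange(hsv,(45,100,50),(80,255,255)); r=cv2.inRange(hsv,(0,150,120),(8,255,255))
for nm,mk in (("clip",g),("ptr",r)):
    v,uu=np.nonzero(mk); Q=[px(c,K,W,a,b,0) for a,b in zip(uu,v)]; Q=np.array([q for q in Q if q is not None])
    if not len(Q): print(nm,"none"); continue
    ok=np.linalg.norm(Q-[.58,.165,.115],axis=1)<.05; Q=Q[ok]; Q=Q-lip
    print(nm,len(Q),uu[ok].min(),uu[ok].max(),v[ok].min(),v[ok].max(),"u",np.percentile(Q@u,[2,50,98]),"n",np.percentile(Q@n,[5,50,95]))
# tray cloud: points inside hood between z 8 and 30 mm
dep=c["depth"]; v,uu=np.nonzero(dep>0); P=(np.linalg.inv(K)@np.stack([uu,v,np.ones_like(uu)]))*dep[v,uu]; P=(W[:3,:3]@P).T+W[:3,3]
h=np.stack([(P-O)@xh,(P-O)@yh,P[:,2]],1); s=(h[:,2]>.010)&(h[:,2]<.03)&(abs(h[:,1]-.035)<.08)&(h[:,0]>-.2)&(h[:,0]<.0)
print("tray pts",s.sum(),np.percentile(h[s],[1,50,99],axis=0))
cv2.imwrite("pics/g.png",im)
E
```

```text
time_s: 16.05
eef_pos: [0.394, 0.342, 0.1573]
ee_rot: [-3.047, 0.83, 3.053]
ft_force: [0.4, 0.1, -0.9]
gripper_width: 0.0499
finger_force: 0.0
tray hood -0.23880932321567555 0.035087136464394125
[0.219 0.374 0.227]Traceback (most recent call last):
  File "<stdin>", line 8, in <module>
IndexError: boolean index did not match indexed array along axis 0; size of axis is 353 but size of corresponding boolean axis is 352
```

```bash
python3 - <<'E' | grep -v "^to\|tool axes"
from t import *
c,K,W=cap("wrist"); im=c["image"]; hsv=cv2.cvtColor(im,cv2.COLOR_BGR2HSV)
cv2.imwrite("pics/g.png",im)
dep=c["depth"]; v,uu=np.nonzero(dep>0); P=(np.linalg.inv(K)@np.stack([uu,v,np.ones_like(uu)]))*dep[v,uu]; P=(W[:3,:3]@P).T+W[:3,3]
g=cv2.inRange(hsv,(45,100,50),(80,255,255)); r=cv2.inRange(hsv,(0,150,120),(8,255,255))
for nm,mk in (("clip",g),("ptr",r)):
    ok=(mk[v,uu]>0)&(np.linalg.norm(P-[.58,.165,.115],axis=1)<.05); Q=P[ok]-lip
    print(nm,len(Q)); 
    if len(Q): print((uu[ok].min(),uu[ok].max(),v[ok].min(),v[ok].max()),"u",np.percentile(Q@u,[2,50,98]),"n",np.percentile(Q@n,[5,50,95]))
h=np.stack([(P-O)@xh,(P-O)@yh,P[:,2]],1); s=(h[:,2]>.010)&(h[:,2]<.03)&(abs(h[:,1]-.035)<.08)&(h[:,0]>-.2)&(h[:,0]<.0)
print("tray pts",s.sum(),np.percentile(h[s],[1,50,99],axis=0))
f=(h[:,2]<.03)&(abs(abs(h[:,1])-.184)<.012)&(h[:,2]>.006)&(h[:,0]>-.25)&(h[:,0]<-.05); print("feet front x",np.percentile(h[f,0],[1,5,20]) if f.any() else None)
E
```

```text
tray hood -0.23880932321567555 0.035087136464394125
 [[-0.674 -0.037 -0.737]
 [ 0.013  0.998 -0.062]
 [ 0.738 -0.051 -0.673]]
clip 166
(np.int64(171), np.int64(200), np.int64(307), np.int64(317)) u [0.063 0.065 0.069] n [0.012 0.014 0.015]
ptr 87
(np.int64(206), np.int64(220), np.int64(319), np.int64(326)) u [0.067 0.071 0.074] n [0.007 0.008 0.01 ]
tray pts 2763 [[-0.126 -0.017  0.01 ]
 [-0.079  0.036  0.019]
 [-0.021  0.087  0.028]]
feet front x [-0.168 -0.166 -0.163]
```

View pics/g.png

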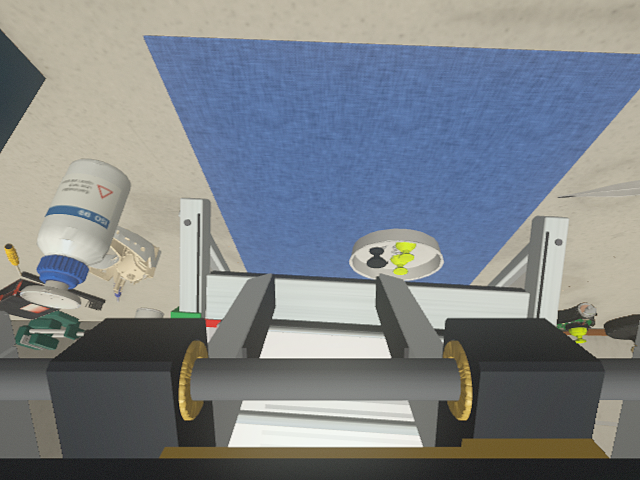

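The final picture shows the tray at about (395, 255), with all three caps in it, behind the feet at about (193, 205) and (550, 222). The red pointer at about (213, 322) meets the green clip at about (185, 312). The bottle stands upright at about (80, 220). The depth readings agree: the pointer is at 71 mm and the clip spans 63 to 78 mm. The tray's front rim is about 30 mm behind the feet.

```bash
python3 -c "
from plant import ticket
print(ticket.close_job())"
```

```text
the job is handed in; nothing more can be done
None
```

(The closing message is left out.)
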